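# Taper and wedge demonstration on the science table

## Task

For the taper demonstration, lower the blue plug into the grey socket with its bar about 45 degrees off the slot until it lands on the ledges inside, then press and twist the bar into line with the slot so that it drops fully home, and let go. Then slide the long yellow wedge along the wooden base, from its long end, through the slot until the tip stands 4 to 5 cm out of the far side and the plug is lifted about 1 cm; leave both so, and leave the orange plug in the rack.

Things in the scene. Friction and masses are not known exactly. Their poses are not given: they have to be found in the camera images.
- blue_plug: Blue-headed plug, 0.25 kg, upright in a hole of the brown 60 mm high rack (shoulder on its top; lift out 55 mm). Origin: foot of tang, z up, mm: tang 24 (x) x 12 (y), z 0-18; slippery tapered shank dia 26 at z 18 to 34 at z 53; shoulder dia 50, z 53-59; grip bar 60 (x) x 16 (y), z 59-91, gripped across y. In the socket it stands on the ledges at z 36 if over 17 degrees off the slot; in line it drops home to z 22.
- socket: Dark grey socket fixed on a wooden base. Origin: table level, on the bore axis, z up; x along the slot, the way the wedge goes. mm: base x -120 to 90, y +-55, top (slot floor) z 12, black lines lead in from its long -x end; body x +-30, y +-30; slot 18 wide, z 12 to the ledges at z 36, then 30 wide to z 46; round collar dia 56, rim z 75, bore dia 41 at the rim tapering to 29 at z 46.
- yellow_wedge: Long yellow wedge, 0.15 kg, loose, flat on the table. Origin: underside below the grip's centre, x to the tip, z up. mm: grip 30 (x) x 20 (y) x 48 high, gripped across y; neck x 15-55 and slippery blade x 55-165, 12 wide; top slopes from 25 high at x 55 to 5 at the tip. Lifts the plug from 16 past the bore axis on, 1.8 per 10 of travel, under 10 N; at socket x -90 the lift is 10 and the plug stays up.
- orange_plug: Look-alike plug with an orange head, same size and axes, in the rack's other hole 110 mm from the blue one: leave it. A short broad red wedge, too thick for the slot, and a lidded pot also stand about; they are not needed.
Not all that is in view belongs to the job. Leave any white look-alike of the socket alone.

How it is judged:
By the outcome, as a careful person would: the job done as asked, in the order asked, and still so for the second after the job is handed in, with the robot touching nothing.
It also fails if it takes over 64 s, if anything falls off the work surface, if the arm or the gripper's body presses on something with over 40 N, if the wrist force passes 120 N, or if a joint passes its speed limit or range.

## Robot

A 7-joint arm with a two-finger parallel gripper is mounted at the origin on the work surface. World frame = base frame: x ahead of the robot, y to its left, z up, the work surface at z = 0. Lengths are in m, angles in rad, forces in N, time in s.
With the tool pointing down it reaches from about 0.425 to 0.95 m from the base axis. Payload 4.7 kg.
Tool frame: the origin (TCP) lies midway between the tips of the shut fingers; the grasp point (between the pads) lies ctrl.tcp_to_grasp behind it (ctrl.tcp_to_grasp is the distance from the TCP to the grasp point, in m); z points along the fingers, y is the line along which they close (so a half turn about z gives the same grasp; the last joint's range is limited). The gripper opens to 85 mm and grips with 20 to 120 N. Pads are 22 mm wide; open, the fingers measure 114 mm over their backs; the gripper's body (76 mm by 85 mm) begins 54 mm behind the grasp point. The pads swing forward as they close: fully open they stand 13 mm farther back than shut.
Start: joints at [1.274, 0.469, -0.049, 1.532, 0.024, 1.141, -0.082], TCP at [0.179, -0.651, 0.231] pointing down, gripper open.
Joint ranges: [-2.59, 2.59], [-0.33, 1.99], [-1.39, 1.29], [0.1, 2.45], [-1.04, 4.18], [0.21, 1.99], [-2.66, 2.66]. Speed limits (rad/s): [2.57, 2.57, 3.14, 3.14, 3.14, 3.14, 3.14].

## Interface

Orientations are given as a rotation vector (axis times angle).
In Python, from rig import ctrl gives the robot as it stands. Calls block until the motion is done:
- ctrl.movep(position, orientation): joint-space move of the TCP to a pose.
- ctrl.move_l(position, velocity=0.15, rot=None, f_stop=None): straight line of the TCP; rot=None keeps the orientation; velocity is the mean speed in m/s. With f_stop (N) it stops when the force on the tool has changed by that much, and returns True; else False.
- ctrl.set_joints(angles): joint-space move.
- ctrl.move_gripper(opening, newtons=None): finger opening in m; newtons is the grip in N (None keeps the last); returns when the fingers have stopped.
- ctrl.sleep(seconds).
- ctrl.inverse_kinematics(position, orientation): joint angles nearest the present ones, or None.
- ctrl.observe(): the state.
- ctrl.snapshot(name): name is "scene" or "side" or "wrist"; returns the picture (384x512x3 uint8, red, green, blue); there is no depth.
- ctrl.camera_model(name): a dict with "camera_matrix" (3x3 intrinsics, pixels), "T" (4x4, takes a point from camera to world coordinates); the wrist camera has in their place "T_tool_cam" (4x4, takes a point from camera to tool coordinates, whose origin is the TCP and whose axes are the flange's). Camera axes: x right, y up, looking along -z (the intrinsics and any distortion apply to the point x, -y, -z); pixel columns grow to the right and rows downward; lengths in m; the calibration is good to about 2 mm. A picture is of the moment at which its call begins: read the wrist's pose just before it. camera_model takes no time and is no camera call.
A pose or a line that the arm cannot do raises ctrl.IKError and nothing moves.
- ctrl.close_job(): hands the job in; it is judged then, once.
The state is a dict: "time_s": time; "q": joint angles; "dq": joint speeds; "joint_efforts": joint torques, N m; "ee_pos": TCP position; "eef_rot": TCP orientation; "force": force on the tool from outside, world axes, zero at the start; "moment": the same for the moment, N m; "gripper_width": finger opening in m; "grip_force": force on a finger pad.
Only numpy, scipy, OpenCV 4.12 (cv2) and the standard library are available. Lean on these libraries where they do the work, as an engineer would, in place of code of your own. Each camera call takes 0.05 s, during which the arm holds its last target. There are 200 camera calls.

## Working session

There is one attempt and no reset: what is moved stays moved. The work goes in short steps, each a Python script; the robot and the scene stay as the last script left them, time stands still between calls to the robot, and variables do not carry over. Pictures are saved under pics/ and viewed, at most 10 in all, crops included, and the job is handed in when it is done.

```bash
mkdir -p pics; ls
cat > h.py <<'E'
import numpy as np, cv2
from rig import ctrl
from scipy.spatial.transform import Rotation as R
def snap(n,f=None):
    o=ctrl.observe(); im=ctrl.snapshot(n)
    if f: cv2.imwrite('pics/'+f,cv2.cvtColor(im,cv2.COLOR_RGB2BGR))
    return im,o
def cam(n,o=None):
    m=ctrl.camera_model(n)
    if 'T' in m: T=np.array(m['T'])
    else:
        W=np.eye(4);W[:3,:3]=R.from_rotvec(o['eef_rot']).as_matrix();W[:3,3]=o['ee_pos'];T=W@np.array(m['T_tool_cam'])
    return np.array(m['camera_matrix']),T,m
def ray(n,uv,o=None):
    K,T,m=cam(n,o)
    d=m.get('distortion',m.get('dist_coeffs',None))
    p=cv2.undistortPoints(np.array(uv,float).reshape(-1,1,2),K,None if d is None else np.array(d,float))[:,0]
    v=np.c_[p[:,0],-p[:,1],-np.ones(len(p))]@T[:3,:3].T
    return T[:3,3],v
def onplane(n,uv,z,o=None):
    c,v=ray(n,uv,o); return c+v*((z-c[2])/v[:,2])[:,None]
def proj(n,P,o=None):
    K,T,m=cam(n,o); P=(np.atleast_2d(P)-T[:3,3])@T[:3,:3]
    d=m.get('distortion',m.get('dist_coeffs',None))
    return cv2.projectPoints(P*[1,-1,-1],np.zeros(3),np.zeros(3),K,None if d is None else np.array(d,float))[0][:,0]
def down(yaw): # tool z down; tool y-axis direction at angle yaw+90deg, x-axis at yaw
    c,s=np.cos(yaw),np.sin(yaw)
    return R.from_matrix(np.array([[c,s,0],[s,-c,0],[0,0,-1]])).as_rotvec()
E
python3 - <<'E'
from h import *
a,_=snap('scene','scene.png');b,_=snap('side','side.png');c,o=snap('wrist','wrist0.png')
print(o,ctrl.tcp_to_grasp)
for n in('scene','side','wrist'):print(n,ctrl.camera_model(n))
E
```

```text
pics
{'time_s': 0.1, 'q': array([ 1.27408641,  0.46937738, -0.04858466,  1.53356231,  0.02408522,
        1.14098085, -0.08228386]), 'dq': array([-1.28566000e-03, -1.28672466e-03, -3.69005359e-04, -2.63437807e-03,
       -6.89175841e-05,  1.68007684e-03,  8.61651589e-04]), 'joint_efforts': array([ 8.20368678e-04, -5.11515427e+01, -4.70229343e-02, -2.38390714e+01,
        1.07103540e-02,  4.38941453e-03,  6.88170758e-06]), 'ee_pos': array([ 0.1784947 , -0.65043962,  0.23036027]), 'eef_rot': array([-3.11175868e+00, -4.19235136e-01,  4.43817627e-04]), 'force': array([ 0.24001554,  0.45335947, -0.20477608]), 'moment': array([-0.01186029, -0.01931665, -0.00934035]), 'grip_force': 0.0, 'gripper_width': 0.08547563537148273} 0.0187
scene {'camera_matrix': array([[347.5787194,   0.       , 262.6374898],
       [  0.       , 347.5787194, 191.6695668],
       [  0.       ,   0.       ,   1.       ]]), 'T': array([[-0.50431823, -0.69250118,  0.51585389,  0.85266492],
       [ 0.86350525, -0.40120305,  0.30560564,  0.26527739],
       [-0.00467011,  0.59956504,  0.80031241,  0.74509356],
       [
[... 318 characters left out ...]
, -0.42446202,  0.76524036,  0.93718309],
       [ 0.02207311,  0.86828301,  0.49557784,  0.64976465],
       [ 0.        ,  0.        ,  0.        ,  1.        ]])}
wrist {'camera_matrix': array([[316.76807322,   0.        , 253.96683373],
       [  0.        , 316.76807322, 190.26186627],
       [  0.        ,   0.        ,   1.        ]]), 'T_tool_cam': array([[ 5.26987754e-04,  9.65406074e-01,  2.60750520e-01,
         6.62006317e-02],
       [ 9.99999345e-01, -7.73556084e-04,  8.42983297e-04,
         2.04231451e-04],
       [ 1.01552635e-03,  2.60749905e-01, -9.65405850e-01,
        -1.41738339e-01],
       [ 0.00000000e+00,  0.00000000e+00,  0.00000000e+00,
         1.00000000e+00]])}
```

View pics/scene.png

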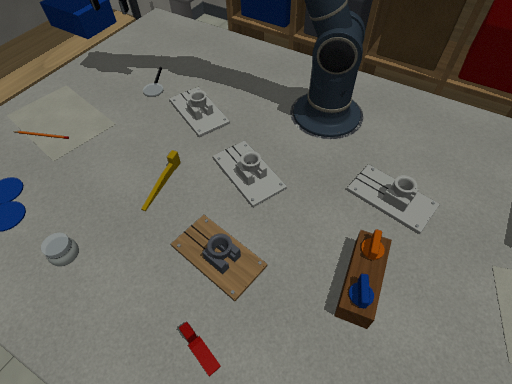

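View pics/side.png

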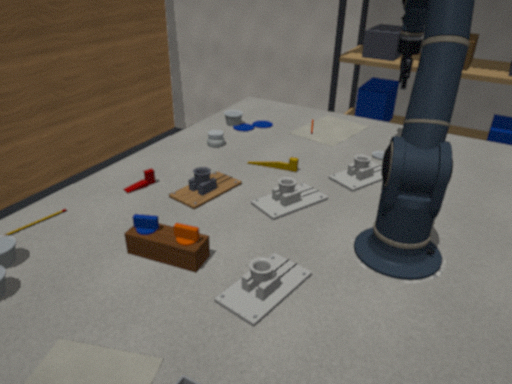

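```bash
cat > m.py <<'E'
from h import *
def big(mask):
    c,_=cv2.findContours(mask.astype(np.uint8),cv2.RETR_EXTERNAL,cv2.CHAIN_APPROX_NONE)
    c=[x for x in c if len(x)>=5]
    return sorted(c,key=cv2.contourArea)[::-1]
def rect(P):  # min-area rect of plane points -> centre, long-axis angle, sizes
    (c,(w,h),a)=cv2.minAreaRect((P[:,:2]*1000).astype(np.float32))
    if w<h: w,h,a=h,w,a+90
    return np.array(c)/1000,np.radians(a),(w,h)
def hsv(im): return cv2.cvtColor(im,cv2.COLOR_RGB2HSV)
E
python3 - <<'E'
from m import *
for n in('scene','side'):
    im=cv2.cvtColor(cv2.imread(f'pics/{n}.png'),cv2.COLOR_BGR2RGB);H=hsv(im);h,s,v=[H[...,i].astype(int) for i in range(3)]
    M={'blue':((h>100)&(h<130)&(s>150),.098),'yellow':((h>20)&(h<32)&(s>180)&(v>90),.012),'orange':((h>5)&(h<18)&(s>215)&(v>120),.098),'wood':((h>8)&(h<22)&(s>60)&(s<200)&(v>90),.012),'rack':((h<15)&(s>130)&(v<150),.06)}
    for k,(m,z) in M.items():
        for c in big(m)[:4]:
            if cv2.contourArea(c)<60: continue
            P=onplane(n,c.reshape(-1,2),z); C,a,sz=rect(P)
            print(n,k,c.reshape(-1,2).mean(0).round(),cv2.contourArea(c),C.round(3),np.degrees(a).round(),np.round(sz))
E
```

```text
scene blue [80. 14.] 1938.0 [ 0.049 -1.003] 62.0 [381. 233.]
scene blue [267.  10.] 990.0 [-0.303 -0.401] 30.0 [200. 194.]
scene blue [ 10. 203.] 976.5 [ 0.745 -0.466] 55.0 [156.  51.]
scene blue [362. 291.] 529.5 [0.543 0.305] 166.0 [64. 46.]
scene yellow [156. 186.] 155.0 [ 0.502 -0.271] 14.0 [163.  14.]
scene orange [377. 244.] 192.5 [0.432 0.297] 10.0 [65. 25.]
scene wood [219. 254.] 2420.0 [ 0.588 -0.015] 80.0 [209. 109.]
scene wood [64. 53.] 2200.0 [ 0.17  -1.003] 0.0 [650. 119.]
scene wood [196. 236.] 163.0 [ 0.575 -0.086] 80.0 [64. 19.]
scene wood [478.  89.] 119.5 [-0.358  0.395] 90.0 [207.  20.]
scene rack [494.  52.] 3210.0 [-0.627  0.359] 7.0 [669. 159.]
scene rack [362. 283.] 2250.5 [0.484 0.296] 8.0 [225.  72.]
scene rack [198. 348.] 708.5 [0.78 0.08] 71.0 [106.  25.]
scene rack [ 43. 134.] 67.0 [ 0.547 -0.635] 111.0 [155.   9.]
side blue [377.  99.] 1317.5 [ 0.341 -0.974] 101.0 [631. 167.]
side blue [501. 130.] 494.0 [-0.168 -0.825] 92.0 [308.  73.]
side blue [145. 223.] 343.5 [0.514 0.332] 133.0 [83. 51.]
side blue [252. 125.] 147.0 [ 0.62  -0.355] 58.0 [139.  64.]
side yellow [275. 164.] 161.5 [ 0.496 -0.279] 21.0 [162.  96.]
side orange [184. 240.] 81.5 [0.397 0.343] 8.0 [43. 23.]
side wood [71. 94.] 17565.5 [ 2.837 -1.771] 130.0 [5576. 1012.]
side wood [205. 190.] 779.5 [ 0.587 -0.006] 80.0 [216. 113.]
side wood [488.  75.] 472.0 [-0.051 -2.117] 89.0 [381. 283.]
side wood [367.  59.] 440.5 [ 0.708 -2.254] 97.0 [710. 417.]
side rack [169. 246.] 2254.0 [0.461 0.321] 9.0 [218. 141.]
side rack [141. 182.] 210.5 [0.712 0.119] 104.0 [146.  56.]
```

Run:
```python
from m import *
import pickle
O={}
for k,p,y in(('wedge',(.50,-.27,.25),30),('sock',(.59,-.02,.28),80),('plug',(.525,.29,.25),160)):
    ctrl.movep(np.array(p),down(np.radians(y))); im,o=snap('wrist',k+'.png'); O[k]=o; print(k,o['time_s'],o['ee_pos'].round(3),o['q'].round(2))
pickle.dump(O,open('o.pkl','wb'))
cv2.imwrite('pics/all.png',np.hstack([cv2.resize(cv2.imread(f'pics/{k}.png'),(400,300)) for k in('sock','plug')]))
```

```text
wedge 1.9583 [ 0.499 -0.272  0.25 ] [ 0.68  0.3  -0.31  1.76  0.1   1.1  -0.72]
sock 3.05 [ 0.59  -0.023  0.279] [ 0.41  0.35 -0.58  1.66  0.2   1.2  -0.39]
plug 4.3083 [0.526 0.288 0.25 ] [ 0.09  0.48 -0.92  1.66  0.4   1.2   0.29]
```

View pics/all.png

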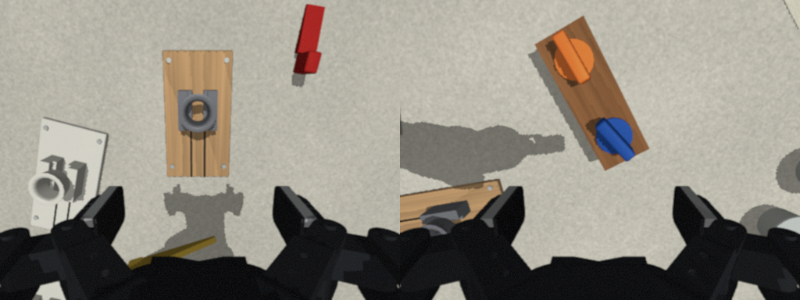

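View pics/wedge.png

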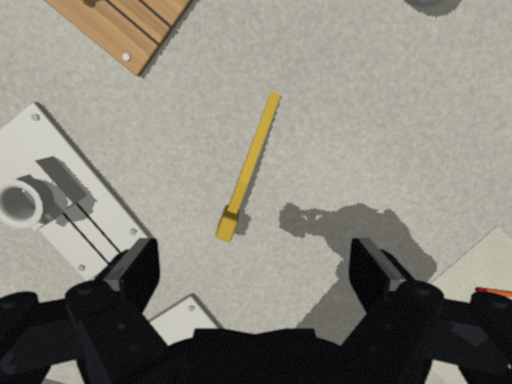

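Run:
```python
import cv2,numpy as np
a=cv2.imread('pics/plug.png')[140:215,240:310];b=cv2.imread('pics/sock.png')[55:235,200:305]
cv2.imwrite('pics/crop1.png',np.hstack([cv2.resize(a,None,fx=5,fy=5),cv2.resize(b,None,fx=375/180,fy=375/180)[:375]]))
H=cv2.cvtColor(a,cv2.COLOR_BGR2HSV);m=(H[...,0]>100)&(H[...,1]>120)
print(np.histogram(H[...,2][m],bins=range(0,260,15)))
```

```text
(array([  0,   0,   0,   0,  21,  65, 253, 114, 130, 177, 959, 209,   0,
         0,   0,   0,   0]), array([  0,  15,  30,  45,  60,  75,  90, 105, 120, 135, 150, 165, 180,
       195, 210, 225, 240, 255]))
```

View pics/crop1.png

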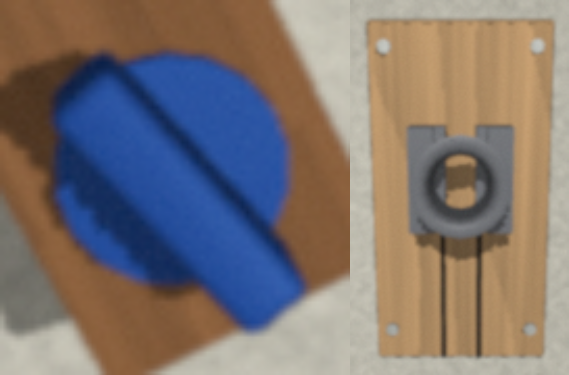

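Run:
```python
from m import *
import pickle
O=pickle.load(open('o.pkl','rb'))
def load(k):
    im=cv2.cvtColor(cv2.imread(f'pics/{k}.png'),cv2.COLOR_BGR2RGB);H=hsv(im);return im,*[H[...,i].astype(int) for i in range(3)]
im,h,s,v=load('plug');o=O['plug']
m=((h>100)&(h<130)&(s>120)&(v>146)).astype(np.uint8)
n,L,st,_=cv2.connectedComponentsWithStats(m,connectivity=4)
for i in range(1,n):
    if st[i,4]>60:
        c=big(L==i)[0].reshape(-1,2);C,a,sz=rect(onplane('wrist',c,.098,o));print('bar?',st[i],C.round(4),np.degrees(a).round(1),np.round(sz,1))
c=big((h>100)&(h<130)&(s>120))[0].reshape(-1,2)
c=[x.reshape(-1,2) for x in big((h>100)&(h<130)&(s>120)) if cv2.contourArea(x)>200]
for x in c: (e,_,_)=(cv2.minEnclosingCircle(onplane('wrist',x,.066,o)[:,:2].astype(np.float32))+(0,));print('blob',np.round(e,4),len(x))
for x in big((h<18)&(s>90)&(v<170))[:3]:
    C,a,sz=rect(onplane('wrist',x.reshape(-1,2),.06,o));print('rack',C.round(4),np.degrees(a),np.round(sz))
im,h,s,v=load('sock');o=O['sock']
for x in big((h>8)&(h<22)&(s>60)&(v>90))[:2]:
    C,a,sz=rect(onplane('wrist',x.reshape(-1,2),.012,o));print('base',C.round(4),np.degrees(a),np.round(sz,1),'orig',C+.015*np.array([np.cos(a),np.sin(a)]))
g=cv2.cvtColor(im,cv2.COLOR_RGB2GRAY)[100:190,210:300]
cc=cv2.HoughCircles(cv2.resize(g,None,fx=4,fy=4),cv2.HOUGH_GRADIENT,1,20,param1=80,param2=25,minRadius=80,maxRadius=125)
if cc is not None:
  for q in cc[0][:4]:
    u=(q[:2]+.5)/4-.5+[210,100];print('rim',u,q[2]/4,onplane('wrist',[u],.075,o))
im,h,s,v=load('wedge');o=O['wedge']
m=(h>18)&(h<32)&(s>150)
x=big(m)[0].reshape(-1,2);C,a,sz=rect(onplane('wrist',x,.005,o));print('wedge',C,np.degrees(a),sz)
P=onplane('wrist',x,.005,o);print('tip',P[x[:,1].argmin()],x[x[:,1].argmin()])
x=big(m&(v>150))
for y in x[:3]:
    y=y.reshape(-1,2);C,a,sz=rect(onplane('wrist',y,.048,o));print('part',y.mean(0),C.round(4),np.degrees(a),np.round(sz))
```

```text
bar? [267 152  30  32 459] [0.5254 0.3201] 22.3 [38.8 13.9]
bar? [254 156  46  49 695] [0.538  0.3069] 22.1 [55.5 11.8]
blob [0.5433 0.3065] 152
rack [0.4836 0.2984] 7.927855968475343 [188.  69.]
rack [0.5555 0.0431] 79.8952407836914 [166.  58.]
rack [ 0.5655 -0.0306] 85.46247100830078 [40. 11.]
base [ 0.5901 -0.0137] 79.89897918701172 [207.8 108.9] orig [0.59274429 0.00102638]
base [ 0.5781 -0.0771] 80.07344055175781 [78.7 20.4] orig [ 0.58068796 -0.06233692]
wedge [ 0.48338025 -0.2700463 ] 11.031580924987795 (195.1003875732422, 20.581584930419922)
tip [ 0.5777402  -0.25017036  0.005     ] [271  93]
part [253.528 152.512] [ 0.5091 -0.2648] 9.278814315795898 [138.  11.]
part [225.77777778 228.73015873] [ 0.4194 -0.2803] 9.857755661010742 [26. 18.]
```

Run:
```python
from m import *
y=np.radians(202)
p=np.array([.538,.307,0])
def st(t):
    o=ctrl.observe();print(t,round(o['time_s'],2),o['ee_pos'].round(4),'F',o['force'].round(1),'M',o['moment'].round(2),'w',round(o['gripper_width'],4),'g',round(o['grip_force'],1),'q7',o['q'][6].round(2))
ctrl.movep(p+[0,0,.16],down(y))
print(ctrl.move_l(p+[0,0,.070],.1,f_stop=12));st('down')
ctrl.move_gripper(.01,80);st('grip')
ctrl.move_l(p+[0,0,.170],.12);st('lift')
s=np.array([.592,.0006,0])
ctrl.movep(s+[0,0,.170],down(np.radians(125)));st('over')
snap('side','side2.png');snap('scene','scene2.png')
a=cv2.imread('pics/side2.png')[120:260,100:300];b=cv2.imread('pics/scene2.png')[170:310,140:300]
cv2.imwrite('pics/c2.png',np.hstack([cv2.resize(a,None,fx=2,fy=2),cv2.resize(b,None,fx=2,fy=2)]))
```

```text
False
down 6.01 [0.5383 0.3075 0.0706] F [-0.3  1.3  0.8] M [ 0.03 -0.01 -0.02] w 0.0852 g 0.0 q7 0.78
grip 6.65 [0.5382 0.307  0.0704] F [-0.4 -0.9  2.4] M [-0.13  0.1   0.01] w 0.0146 g 78.8 q7 0.78
lift 7.63 [0.5376 0.3064 0.169 ] F [-0.9  0.5 -2.5] M [-0.01 -0.06  0.04] w 0.0145 g 78.0 q7 0.87
over 8.82 [0.5918 0.003  0.17  ] F [-0.2  0.5 -2.6] M [0.05 0.01 0.03] w 0.0143 g 78.0 q7 0.18
```

View pics/c2.png

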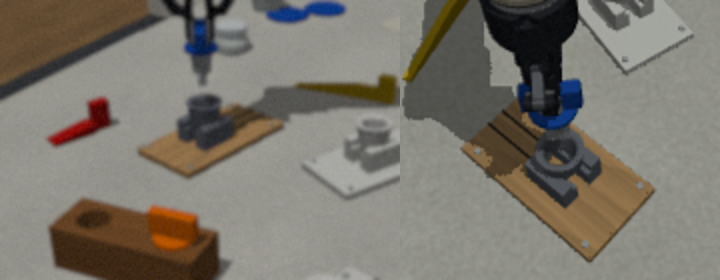

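The blue plug hangs upright in the gripper: side crop (200,60) sits straight above the socket (205,105), and the orange plug is still in the rack. Now I'll lower it.

```bash
cat >> m.py <<'E'
def st(t):
    o=ctrl.observe();print(t,round(o['time_s'],2),o['ee_pos'].round(4),'F',o['force'].round(1),'M',o['moment'].round(2),'w',round(o['gripper_width'],4),'g',round(o['grip_force'],1),'q7',o['q'][6].round(2))
    return o
S=np.array([.592,.0006,0]);A=np.radians(80)
E
python3 - <<'E'
from m import *
ctrl.move_l(S+[0,0,.120],.1);st('pre')
print(ctrl.move_l(S+[0,0,.090],.03,f_stop=12));st('landed')
E
```

```text
pre 9.57 [0.5923 0.0009 0.1201] F [ 0.6  0.3 -3. ] M [-0.02 -0.07 -0.01] w 0.0148 g 78.0 q7 0.14
True
landed 10.28 [0.592  0.0006 0.0991] F [-1.3 -0.5  6.2] M [-0.1   0.32  0.  ] w 0.0149 g 79.3 q7 0.12
```

Run:
```python
from m import *
z=st('a')['ee_pos'][2]
ctrl.move_l(S+[0,0,z-.001],.02,f_stop=15);st('press')
for k in(110,95,87,80):
    ctrl.move_l(S+[0,0,z-.0015],.02,rot=down(np.radians(k)));o=st(k)
    if abs(o['force'][2])>40: break
else:
    print(ctrl.move_l(S+[0,0,.080],.03,f_stop=12));st('home')
```

```text
a 10.28 [0.592  0.0006 0.0991] F [-1.3 -0.5  6.2] M [-0.1   0.32  0.  ] w 0.0149 g 79.3 q7 0.12
press 10.53 [0.5923 0.0006 0.0991] F [-1.7 -1.   6. ] M [-0.18  0.65 -0.05] w 0.015 g 79.3 q7 0.12
110 10.93 [0.5935 0.0012 0.0989] F [-0.3  0.6  6.8] M [ 0.01 -0.13  0.03] w 0.0148 g 79.3 q7 -0.1
95 11.34 [0.5934 0.0014 0.0983] F [2.1 0.7 3.1] M [ 0.26 -0.73  0.05] w 0.0147 g 78.8 q7 -0.32
87 11.63 [ 0.5907 -0.      0.0963] F [ 0.1 -0.3 -3. ] M [-0.07 -0.11 -0.04] w 0.0142 g 78.1 q7 -0.44
80 11.91 [5.912e-01 3.000e-04 9.690e-02] F [ 0.3 -0.2 -3.3] M [-0.04  0.03  0.01] w 0.015 g 78.1 q7 -0.55
True
home 12.37 [5.92e-01 5.00e-04 8.53e-02] F [-1.4 -0.3  4.8] M [-0.01  0.1   0.03] w 0.0144 g 79.3 q7 -0.56
```

Run:
```python
from m import *
ctrl.move_gripper(.085);st('rel')
ctrl.move_l(S+[0,0,.20],.15)
im,o=snap('wrist','plugin.png')
ctrl.movep(np.array([.455,-.275,.17]),down(np.radians(10)));im,o=snap('wrist','wedge2.png');st('w')
H=hsv(im);h,s,v=[H[...,i].astype(int) for i in range(3)]
m=(h>18)&(h<32)&(s>150)
x=big(m)[0].reshape(-1,2);P=onplane('wrist',x,.005,o);print('whole',rect(P),'tip',P[x[:,1].argmin()],x[x[:,1].argmin()])
print(np.histogram(v[m],bins=range(0,256,15)))
for t in(140,150,160):
  for y in big(m&(v>t))[:3]:
    y=y.reshape(-1,2);C,a,sz=rect(onplane('wrist',y,.048,o));print('part',t,y.mean(0).round(),C.round(4),np.degrees(a).round(1),np.round(sz))
a=cv2.imread('pics/plugin.png')[60:330,120:400]
cv2.imwrite('pics/c3.png',np.hstack([cv2.resize(a,(390,375)),cv2.resize(cv2.imread('pics/wedge2.png'),(400,375))]))
```

```text
rel 13.05 [5.909e-01 2.000e-04 8.420e-02] F [1.3 0.3 0.6] M [ 0.03  0.07 -0.  ] w 0.0851 g 0.0 q7 -0.56
w 15.26 [ 0.4564 -0.2733  0.1701] F [ 0.4 -0.4 -0.5] M [ 0.03 -0.03  0.  ] w 0.0848 g 0.0 q7 -1.03
whole (array([ 0.48385733, -0.26953128]), np.float64(0.17102424375276717), (194.6155242919922, 19.7773494720459)) tip [ 0.57905766 -0.24935482  0.005     ] [252  36]
(array([  27,    0,    0,    0,    0,   52,   99,   76,   33,   22,   34,
         75,  890, 1387,    0,    0,    0]), array([  0,  15,  30,  45,  60,  75,  90, 105, 120, 135, 150, 165, 180,
       195, 210, 225, 240, 255]))
part 140 [256. 119.] [ 0.5063 -0.2654] 9.7 [133.  11.]
part 140 [253. 226.] [ 0.4198 -0.2805] 9.8 [27. 17.]
part 150 [256. 119.] [ 0.5063 -0.2658] 9.7 [133.  10.]
part 150 [253. 226.] [ 0.4198 -0.2805] 9.8 [27. 17.]
part 160 [256. 119.] [ 0.5064 -0.2663] 9.0 [133.  10.]
part 160 [253. 227.] [ 0.4193 -0.28  ] 10.3 [26. 16.]
```

View pics/c3.png

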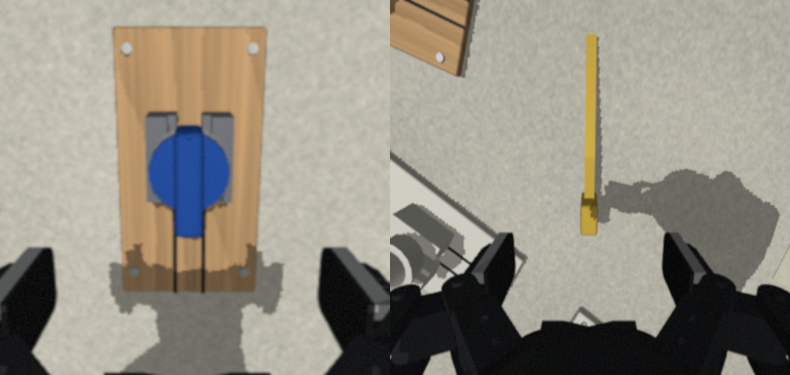

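Run:
```python
from m import *
p=np.array([.4185,-.2805,0]);y=np.radians(9.9)
ctrl.move_gripper(.05)
ctrl.movep(p+[0,0,.10],down(y))
print(ctrl.move_l(p+[0,0,.016],.1,f_stop=10));st('down')
ctrl.move_gripper(.012,80);st('grip')
ctrl.move_l(p+[0,0,.11],.12)
d=np.array([np.cos(A),np.sin(A),0])
q=S-.225*d
ctrl.movep(q+[0,0,.11],down(A));st('over')
ctrl.move_l(q+[0,0,.035],.1);st('pre')
for n in('side','scene','wrist'): snap(n,n+'3.png')
a=cv2.imread('pics/side3.png')[130:230,140:300];b=cv2.imread('pics/scene3.png')[170:310,120:300]
c=cv2.imread('pics/wrist3.png')
cv2.imwrite('pics/c4.png',np.hstack([np.vstack([cv2.resize(a,(360,225)),cv2.resize(b,(360,280))]),cv2.resize(c,(440,505))]))
```

```text
False
down 17.11 [ 0.4191 -0.2807  0.0166] F [ 0.4  0.1 -0.4] M [ 0.03 -0.01 -0.06] w 0.05 g 0.0 q7 -1.07
grip 17.48 [ 0.419  -0.2809  0.0168] F [-0.5 -0.1  5.3] M [0.01 0.17 0.02] w 0.0187 g 78.6 q7 -1.07
over 19.25 [ 0.5516 -0.2215  0.1089] F [-0.4 -0.5 -1.6] M [-0.03  0.02  0.  ] w 0.0187 g 78.0 q7 -0.16
pre 20.15 [ 0.5535 -0.2211  0.0355] F [ 0.5 -0.2 -1.8] M [-0.07 -0.   -0.01] w 0.019 g 78.0 q7 -0.22
```

View pics/c4.png

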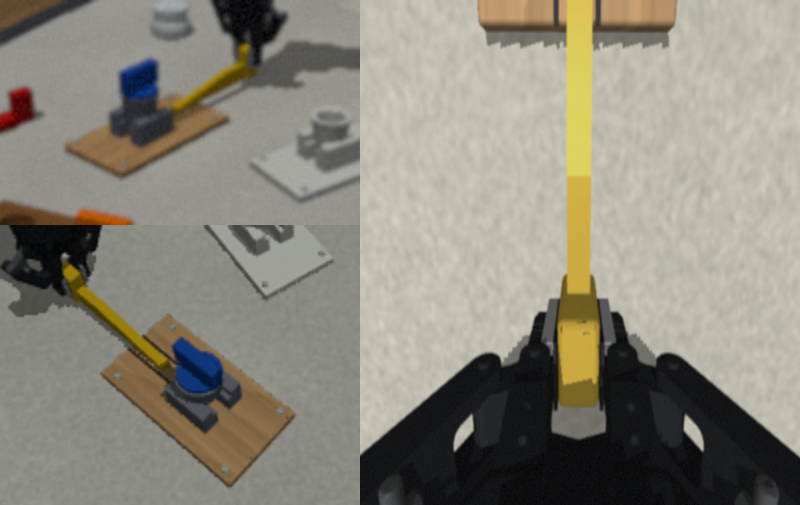

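Plug home (side crop 140,80) with its bar in line; the wedge is held level with its blade between the black lines (wrist view 556–598, blade centre 580, within 1 mm). I'll lower it onto the base and slide it in.

Run:
```python
from m import *
d=np.array([np.cos(A),np.sin(A),0]);q=lambda x:S+x*d
print(ctrl.move_l(q(-.225)+[0,0,.0275],.03,f_stop=4));z=st('low')['ee_pos'][2]
z=np.clip(z,.0275,.0300)
for x in(-.18,-.15,-.12,-.09):
    r=ctrl.move_l(q(x)+[0,0,z],.06,f_stop=20);o=st((x,r));e=o['ee_pos']-S;print('along',round(e@d,4),'lat',round(e[0]*d[1]-e[1]*d[0],4))
    if r: break
snap('side','side4.png');snap('scene','scene4.png')
a=cv2.imread('pics/side4.png')[130:230,140:300];b=cv2.imread('pics/scene4.png')[170:310,120:300]
cv2.imwrite('pics/c5.png',np.hstack([cv2.resize(a,(400,250)),cv2.resize(b,(320,250))]))
```

```text
True
low 20.62 [ 0.5535 -0.2213  0.0278] F [-0.2 -1.4  6.5] M [0.58 0.06 0.06] w 0.0191 g 79.1 q7 -0.22
(-0.18, False) 21.52 [ 0.5617 -0.1763  0.0285] F [-0.3 -1.   6.2] M [ 0.24 -0.05 -0.03] w 0.0188 g 78.9 q7 -0.3
along -0.1795 lat 0.0009
(-0.15, False) 22.18 [ 0.5671 -0.1465  0.0287] F [-0.5 -0.2  7.3] M [0.14 0.   0.04] w 0.0186 g 79.1 q7 -0.35
along -0.1492 lat 0.0011
(-0.12, False) 22.82 [ 0.5721 -0.1189  0.0288] F [-0.2 -2.8  7.8] M [-0.55  0.14  0.03] w 0.019 g 79.3 q7 -0.41
along -0.1211 lat 0.0012
(-0.09, False) 23.48 [ 0.5774 -0.0896  0.0288] F [ 0.1 -4.1  8.7] M [-0.61  0.05  0.02] w 0.0192 g 79.3 q7 -0.46
along -0.0914 lat 0.0013
```

View pics/c5.png

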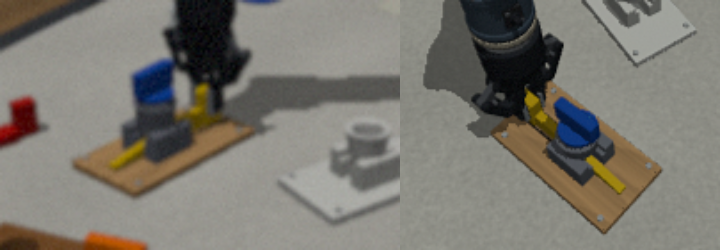

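The wedge is through with its tip out beyond the body (scene crop 620,190) and the plug is raised. I'll measure how far the tip stands out.

Run:
```python
from m import *
d=np.array([np.cos(A),np.sin(A),0])
for n in('scene','side'):
    im=cv2.cvtColor(cv2.imread(f'pics/{n}4.png'),cv2.COLOR_BGR2RGB);H=hsv(im);h,s,v=[H[...,i].astype(int) for i in range(3)]
    m=(h>19)&(h<32)&(s>150)&(v>60)
    for z in(.012,.017):
      for c in big(m)[:3]:
        c=c.reshape(-1,2);P=onplane(n,c,z);e=(P-S)@d;print(n,z,c.mean(0).round(),'along',e.min().round(4),e.max().round(4),c[e.argmax()])
```

```text
scene 0.012 [198. 234.] along -0.1312 -0.0486 [206 247]
scene 0.012 [235. 267.] along 0.0054 0.0702 [246 275]
scene 0.017 [198. 234.] along -0.1282 -0.0462 [206 247]
scene 0.017 [235. 267.] along 0.0074 0.0718 [246 275]
side 0.012 [219. 174.] along -0.1706 -0.0634 [217 181]
side 0.012 [191. 192.] along 0.0014 0.0722 [185 197]
side 0.012 [ 34. 222.] along 0.3491 0.4911 [  8 233]
side 0.017 [219. 174.] along -0.163 -0.0566 [217 181]
side 0.017 [191. 192.] along 0.0076 0.0779 [185 197]
side 0.017 [ 34. 222.] along 0.3526 0.4935 [  8 233]
```

Run:
```python
from m import *
d=np.array([np.cos(A),np.sin(A),0]);q=lambda x:S+x*d
ctrl.move_l(q(-.0875)+[0,0,.0285],.03,f_stop=20);o=st('end');print((o['ee_pos']-S)@d)
ctrl.move_gripper(.05);st('rel')
e=ctrl.observe()['ee_pos']
ctrl.move_l(e+[0,0,.12],.12)
ctrl.movep(q(-.20)+[0,0,.25],down(A));ctrl.sleep(.5)
for n in('side','scene'):
    im,_=snap(n,n+'5.png');H=hsv(im);h,s,v=[H[...,i].astype(int) for i in range(3)]
    for c in big((h>19)&(h<32)&(s>150)&(v>60))[:3]:
        c=c.reshape(-1,2);f=(onplane(n,c,.015)-S)@d;print(n,c.mean(0).round(),f.min().round(4),f.max().round(4))
    # bar top: compare with prediction for lift 0 / 10 mm
    x=[c.reshape(-1,2) for c in big((h>100)&(h<130)&(s>130))]
    for c in x:
        u=proj(n,[S+[0,0,.1]])[0]
        if np.linalg.norm(c.mean(0)-u)<25: print(n,'top row',c[:,1].min(),'pred',[min(proj(n,[S+k*.03*d+w*.008*np.array([d[1],-d[0],0])+[0,0,t] for k in(-1,1) for w in(-1,1)])[:,1]).round(1) for t in(.113,.123)])
a=cv2.imread('pics/side5.png')[130:230,140:300];b=cv2.imread('pics/scene5.png')[170:310,120:300]
cv2.imwrite('pics/c6.png',np.hstack([cv2.resize(a,(440,275)),cv2.resize(b,(354,275))]))
st('x')
```

```text
end 23.82 [ 0.5771 -0.087   0.0288] F [-0.5 -4.9  5.8] M [-0.76  0.06 -0.09] w 0.0189 g 78.9 q7 -0.46
-0.08881849121470142
rel 24.23 [ 0.5765 -0.0848  0.0281] F [-0.2 -0.7 -0.1] M [ 0.  0. -0.] w 0.0501 g 0.0 q7 -0.46
side [220. 174.] -0.1613 -0.0544
side [191. 192.] 0.0051 0.0796
side [ 34. 222.] 0.3512 0.4925
side top row 154 pred [np.float64(154.5), np.float64(151.4)]
scene [197. 233.] -0.131 -0.049
scene [235. 267.] 0.0066 0.0744
scene top row 225 pred [np.float64(225.6), np.float64(223.1)]
x 26.63 [ 0.5573 -0.1962  0.25  ] F [ 0.3 -1.   0.2] M [0.01 0.01 0.05] w 0.0503 g 0.0 q7 -0.1
```

View pics/c6.png

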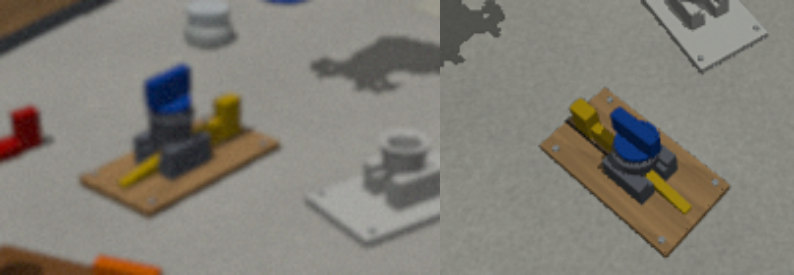

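Run:
```python
from m import *
for n in('side','scene'):
  for k in(3,4,5):
    im=cv2.cvtColor(cv2.imread(f'pics/{n}{k}.png'),cv2.COLOR_BGR2RGB);H=hsv(im);h,s,v=[H[...,i].astype(int) for i in range(3)]
    u=proj(n,[S+[0,0,.1]])[0]
    for c in big((h>100)&(h<130)&(s>130)):
        c=c.reshape(-1,2)
        if np.linalg.norm(c.mean(0)-u)<25: print(n,k,c.min(0),c.max(0),c.mean(0).round(1),'10mm =',(proj(n,[S+[0,0,.11]])[0]-u).round(1))
```

```text
side 3 [194 157] [209 173] [201.8 165.5] 10mm = [-0.1 -3.1]
side 4 [194 154] [210 171] [202.3 162.4] 10mm = [-0.1 -3.1]
side 4 [218 148] [219 151] [218.9 149.7] 10mm = [-0.1 -3.1]
side 5 [193 154] [208 171] [201.3 163.1] 10mm = [-0.1 -3.1]
scene 3 [206 227] [230 253] [217.5 241.1] 10mm = [-0.5 -2.4]
scene 4 [207 225] [231 252] [218.1 239.3] 10mm = [-0.5 -2.4]
scene 5 [207 225] [231 252] [218.2 239.4] 10mm = [-0.5 -2.4]
```

The plug rose about 3 px in the side view and 2 px in the scene view, which is close to 1 cm. The tip stands about 46 mm out, so I'll hand it in.

```bash
python3 -c "
from rig import ctrl
print(ctrl.close_job())"
```

```text
the job is handed in; nothing more can be done
None
```

The job is handed in at about 27 s of the 64 s: blue plug seated by the press-and-twist, then lifted about 1 cm by the yellow wedge, tip about 4.6 cm out of the far side, orange plug left in the rack.

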